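# Catch a portion of cheese chunks from the chute dispenser

## Robot

A 6-joint arm with a two-finger parallel gripper is mounted at the origin on a cart in front of the work surface, level with it; the furniture and walls round the work are solid. World frame = base frame: x ahead of the robot, y to its left, z up, the work surface at z = 0. Lengths are in m, angles in rad, forces in N, time in s.
With the tool pointing down it reaches from about 0.375 to 0.975 m from the base axis. Payload 3.8 kg.
Tool frame: the origin (TCP) lies at the very end of the fingers, on their centre line; the grasp point (between the pads) lies 19 mm behind it; z points along the fingers, y is the direction in which the jaws open and shut (so a half turn about z gives the same grasp; the last joint's range is limited). The gripper opens to 85 mm and grips with 20 to 120 N. Pads are 22 mm wide; open, the fingers measure 114 mm over their backs; the gripper's body (76 mm by 85 mm) begins 54 mm behind the grasp point. The pads swing forward as they close: fully open they stand 13 mm farther back than shut.
Start: joints at [-1.253, 0.264, 1.604, -0, 1.274, -0.037], TCP at [0.234, -0.633, 0.231] pointing down, gripper open.
Joint ranges: [-2.63, 2.63], [-0.94, 2.18], [0.31, 2.57], [-1.31, 4.45], [0, 2.66], [-2.55, 2.55]. Speed limits (rad/s): [2.57, 2.57, 3.14, 3.14, 3.14, 3.14].

## Interface

Orientations are given as a unit quaternion [x, y, z, w].
In Python, from plant import arm, planner, telemetry, grab_frame gives the robot as it stands. Calls block until the motion is done:
- arm.movep(position, orientation): joint-space move of the TCP to a pose.
- arm.line_to(position, orientation=None, vel=0.15, guard=None): straight line of the TCP; orientation=None keeps the orientation; vel is the mean speed in m/s. With guard (N) it stops when the force on the tool has changed by that much, and returns True; else False.
- arm.set_joints(angles): joint-space move.
- arm.grip(opening, force=None): opening from 0.0 (shut) to 1.0 (fully open); force is the grip in N (None keeps the last); returns when the fingers have stopped.
- arm.sleep(seconds).
- planner.inverse_kinematics(position, orientation): joint angles nearest the present ones, or None.
- telemetry.observe(): the state.
- grab_frame(name): name is "scene" or "top" or "wrist"; returns a dict with "frame" (420x560x3 uint8, blue, green, red), "z_map" (420x560 float32, m along the optical axis (not along the pixel's ray), 0 where there is no reading), "fx", "fy", "cx", "cy" (pixels), "pose" (4x4, takes a point from camera to world coordinates). Camera axes: x right, y down, z forward; pixel columns grow to the right and rows downward; lengths in m; the calibration is good to about 2 mm. The wrist camera is an equidistant fisheye: a pixel r from the principal point sees the ray r / f radians off the axis. A picture is of the moment at which its call begins.
A pose or a line that the arm cannot do raises arm.MotionError and nothing moves.
- arm.sign_off(): hands the job in, once; it reports no verdict.
The state is a dict: "t": time; "joint_pos": joint angles; "qvel": joint speeds; "tau": joint torques, N m; "position": TCP position; "tool_rot": TCP orientation; "contact_force": force on the tool from outside, world axes, zero at the start; "moment": the same for the moment, N m; "finger_gap": opening from 0.0 (shut) to 1.0 (fully open).
Only numpy, scipy, OpenCV 4.12 (cv2) and the standard library are available. Lean on these libraries where they do the work, as an engineer would, in place of code of your own. Each camera call takes 0.05 s, during which the arm holds its last target.

## Task

Catch all four cheese chunks from the dispenser in the white bowl: slide the empty bowl in under the chute's lip until it pushes the dispenser's black paddle back, hold it there while every chunk slides down into it, then draw it back out from under the chute so that its rim is a good two centimetres clear of the lip, and leave it standing upright on the worktop with all the chunks inside. Work the paddle only when the bowl is there to catch. Leave the jars, the mill and the timer where they stand.

Things in the scene. Friction and masses are not known exactly. Their poses are not given: they have to be found in the camera images.
- dispenser: fixed steel chute, about 135 x 100 x 200 mm. Origin: on the worktop under it; own x points uphill, so pieces come out towards -x; z up. Open trough 36 mm wide, slope 34 degrees; its lip is 50 mm in front (-x) of the origin, 98 mm up, its rear end 57 mm behind, up to 200 mm high. Stand and base, 100 mm wide, lie behind own x = -15 mm; in front only the paddle is below the trough
- lip (a point): middle of the trough's lip, on its floor: where the chunks come off; they fall about 0 to 40 mm in front of it
- paddle (a joint): black paddle 48 mm wide under the trough, on a cross axle 112 mm above dispenser's origin. 0 rad: at rest, sprung, leaning 41 deg forward, lower end 39 mm up; pushed to own +x it swings to 0.44 and drops the gate at the lip: chunks pass from 0.32. Takes 3 to 4 N at the bowl's rim: bowl's centre is 60 mm in front of the lip at first touch, 29 mm at 0.35 rad
- paddle_face (a point): point on the middle of the paddle, at rest 45 mm above the worktop and 8 mm in front of the lip
- bowl: small round white bowl, loose, 110 mm across the rim, 49 mm high, foot 70 mm across, about 0.15 kg; wall up to about 8 mm thick. Origin: centre of its underside, z up. Empty at the start. It is wider than a gripper opens: push it, or pinch its wall at the rim
- chunk0: chunk of hard yellow cheese 20 x 18 x 16 mm, about 10 g, origin at its centre; at the start number 1 of 4 in the trough, counted from the gate
- chunk1: chunk of hard yellow cheese 20 x 18 x 16 mm, about 10 g, origin at its centre; at the start number 2 of 4 in the trough, counted from the gate
- chunk2: chunk of hard yellow cheese 20 x 18 x 16 mm, about 10 g, origin at its centre; at the start number 3 of 4 in the trough, counted from the gate
- chunk3: chunk of hard yellow cheese 20 x 18 x 16 mm, about 10 g, origin at its centre; at the start number 4 of 4 in the trough, counted from the gate
- jar: bystander: glass jar 71 mm across, 110 mm high, origin under its centre
- spice_jar_a: bystander: spice jar 41 mm across, 105 mm high, close to the bowl; origin under its centre
- spice_jar_b: bystander: spice jar 41 mm across, 105 mm high, beside the dispenser; origin under its centre
- mill: bystander: small salt mill 44 mm across, 90 mm high, close to the bowl; origin under its centre
- timer: bystander: round kitchen timer 68 mm across, 36 mm high, beside the dispenser; origin under its centre

How it is judged:
By the outcome, as a careful person would: the job done as asked, in the order asked, and still so for the second after the job is handed in, with the robot touching nothing.
It also fails if it takes over 64 s, if anything falls off the work surface, if the arm or the gripper's body presses on something with over 40 N, if the wrist force passes 120 N, or if a joint passes its speed limit or range.

## Working session

There is one attempt and no reset: what is moved stays moved. The work goes in short steps, each a Python script; the robot and the scene stay as the last script left them, time stands still between calls to the robot, and variables do not carry over. Pictures are saved under pics/ and viewed, and the job is handed in when it is done.

```bash
ls; mkdir -p pics; python3 - <<'E'
from plant import arm, planner, telemetry, grab_frame
import cv2
for n in ("scene","top","wrist"):
    f=grab_frame(n); cv2.imwrite(f"pics/{n}0.png",f["frame"]); print(n,f["fx"],f["cx"],f["cy"],f["pose"].round(3).tolist() if hasattr(f["pose"],"round") else f["pose"])
print(telemetry.observe())
E
```

```text
pics
scene 421.88741238750015 285.18815401744473 209.64580889855083 [[0.724, -0.296, 0.622, -0.103], [-0.689, -0.345, 0.638, -0.633], [0.026, -0.891, -0.454, 0.557], [0.0, 0.0, 0.0, 1.0]]
top 391.97310002795183 278.50805370609504 208.95624337685865 [[-0.03, -0.996, 0.085, 0.432], [-0.999, 0.032, 0.014, -0.01], [-0.016, -0.084, -0.996, 0.98], [0.0, 0.0, 0.0, 1.0]]
wrist 325.19226210127806 278.0322488972729 207.93333395519272 [[0.347, -0.898, -0.271, 0.304], [-0.938, -0.332, -0.098, -0.608], [-0.002, 0.288, -0.958, 0.372], [0.0, 0.0, 0.0, 1.0]]
{'t': 0.15, 'joint_pos': array([-1.25291392e+00,  2.64596152e-01,  1.60507835e+00, -2.30937830e-06,
        1.27370415e+00, -3.69240836e-02]), 'qvel': array([-1.88376060e-03, -3.30234362e-03, -3.54528043e-03,  2.66115231e-03,
        7.74708755e-04,  3.99106602e-05]), 'tau': array([ 7.82799088e-05, -5.15904415e+01, -3.67959416e+01, -1.53322621e-04,
        8.02431110e-03,  2.94685044e-06]), 'position': array([ 0.23430299, -0.63241528,  0.23022747]), 'tool_rot': array([ 9.84304819e-01,  1.76474435e-01, -1.26127918e-04, -8.84043554e-04]), 'contact_force': array([-0.85066859, -0.59009888,  0.32681678]), 'moment': array([-0.0039875 , -0.0226236 ,  0.01042259]), 'finger_gap': 0.9997016607007957}
```

View pics/scene0.png

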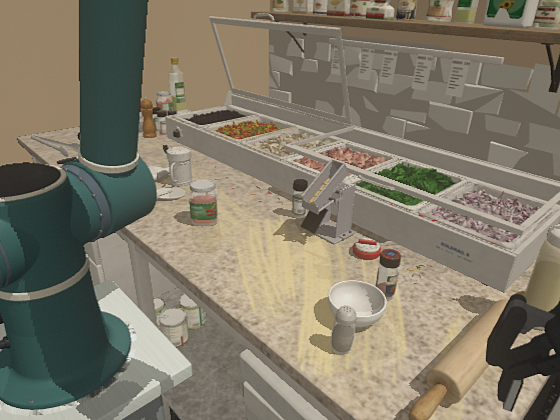

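View pics/top0.png

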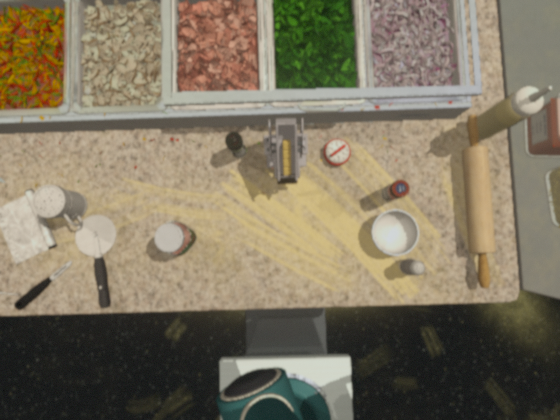

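The top view shows the bowl at (395,233), the mill at (412,268), spice jar a at (399,189), the dispenser at (287,150) with its lip facing the robot at about (288,182), the timer at (337,152), spice jar b at (234,141) and the jar at (172,238). Next I'll measure these from the depth map.

```bash
cat > h.py <<'E'
from plant import arm, planner, telemetry, grab_frame
import cv2, numpy as np
def cloud(f):
    z=f["z_map"]; v,u=np.indices(z.shape)
    P=np.stack([(u-f["cx"])/f["fx"]*z,(v-f["cy"])/f["fy"]*z,z],-1)
    T=np.array(f["pose"]); W=P@T[:3,:3].T+T[:3,3]; W[z<=0]=np.nan
    return W
def ray(f,u,v,h):
    T=np.array(f["pose"]); d=T[:3,:3]@np.array([(u-f["cx"])/f["fx"],(v-f["cy"])/f["fy"],1]); o=T[:3,3]
    return o+d*(h-o[2])/d[2]
E
python3 - <<'E'
from h import *
f=grab_frame("top"); W=cloud(f)
print("table z", np.nanmedian(W[200:300,200:350,2]))
for n,u,v,h in [("bowl",395,233,.049),("mill",412,268,.09),("spA",399,189,.105),("timer",337,152,.036),("spB",234,141,.105),("jar",172,238,.11),("lip",288,182,.098)]:
    p=ray(f,u,v,h); print(n,p.round(3), "depthpt",W[v,u].round(3))
# blobs above table
for lo,name in [(0.02,'h20'),(.04,'h40'),(.085,'h85')]:
    m=(W[...,2]>lo).astype(np.uint8); m[:125]=0; m[300:]=0; m[:,460:]=0;
    n,l,s,c=cv2.connectedComponentsWithStats(m)
    for i in range(1,n):
        if s[i,4]>60:
            q=W[l==i]; print(name,s[i].tolist(),c[i].round(0),"x",np.percentile(q[:,0],[1,99]).round(3),"y",np.percentile(q[:,1],[1,99]).round(3),"zmax",np.percentile(q[:,2],98).round(3))
img=f["frame"][110:300,200:450]; cv2.imwrite("pics/topc.png",cv2.resize(img,None,fx=3,fy=3,interpolation=cv2.INTER_CUBIC))
E
```

```text
table z 0.00033610073212020364
bowl [ 0.446 -0.27   0.049] depthpt [ 0.447 -0.281  0.009]
mill [ 0.366 -0.292  0.09 ] depthpt [ 0.366 -0.294  0.084]
spA [ 0.543 -0.269  0.105] depthpt [ 0.543 -0.268  0.109]
timer [ 0.648 -0.144  0.036] depthpt [ 0.649 -0.144  0.032]
spB [0.666 0.099 0.105] depthpt [0.666 0.099 0.104]
jar [0.449 0.241 0.11 ] depthpt [0.449 0.241 0.11 ]
lip [ 0.568 -0.021  0.098] depthpt [ 0.576 -0.022  0.045]
h20 [0, 125, 226, 9, 1030] [ 81. 127.] x [0.728 0.731] y [0.156 0.686] zmax 0.076
h20 [269, 125, 35, 59, 1612] [286. 152.] x [0.575 0.689] y [-0.056  0.018] zmax 0.191
h20 [225, 131, 21, 26, 388] [235. 143.] x [0.649 0.689] y [0.081 0.119] zmax 0.109
h20 [324, 139, 26, 25, 484] [337. 151.] x [0.625 0.684] y [-0.174 -0.116] zmax 0.038
h20 [382, 179, 28, 22, 425] [396. 190.] x [0.527 0.564] y [-0.29  -0.252] zmax 0.109
h20 [25, 184, 59, 63, 1704] [ 55. 205.] x [0.45  0.578] y [0.482 0.626] zmax 0.114
h20 [371, 209, 48, 46, 724] [399. 231.] x [0.397 0.503] y [-0.324 -0.216] zmax 0.051
h20 [154, 220, 42, 35, 1081] [174. 237.] x [0.414 0.489] y [0.208 0.278] zmax 0.11
[... 641 characters left out ...]
y [-0.325 -0.216] zmax 0.051
h40 [154, 220, 41, 35, 1025] [173. 237.] x [0.414 0.489] y [0.208 0.278] zmax 0.113
h40 [403, 258, 22, 17, 296] [413. 267.] x [0.35  0.386] y [-0.321 -0.287] zmax 0.09
h85 [269, 125, 35, 56, 1464] [286. 150.] x [0.575 0.685] y [-0.056  0.018] zmax 0.192
h85 [225, 131, 18, 19, 274] [234. 140.] x [0.65  0.689] y [0.081 0.119] zmax 0.109
h85 [389, 179, 21, 19, 294] [399. 188.] x [0.527 0.566] y [-0.29  -0.252] zmax 0.109
h85 [32, 184, 39, 34, 1030] [ 51. 201.] x [0.507 0.577] y [0.483 0.554] zmax 0.115
h85 [154, 220, 36, 35, 822] [171. 237.] x [0.418 0.487] y [0.213 0.279] zmax 0.113
h85 [413, 262, 11, 12, 99] [418. 267.] x [0.354 0.379] y [-0.318 -0.295] zmax 0.091
```

View pics/topc.png

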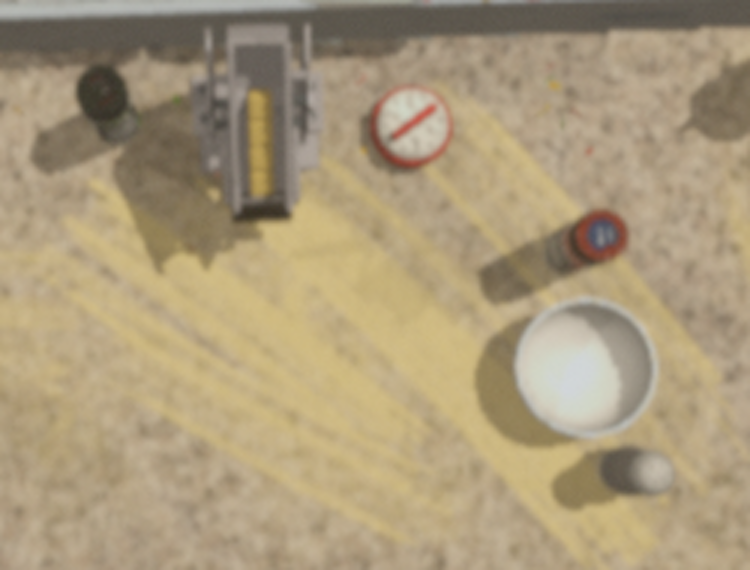

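View pics/wrist0.png

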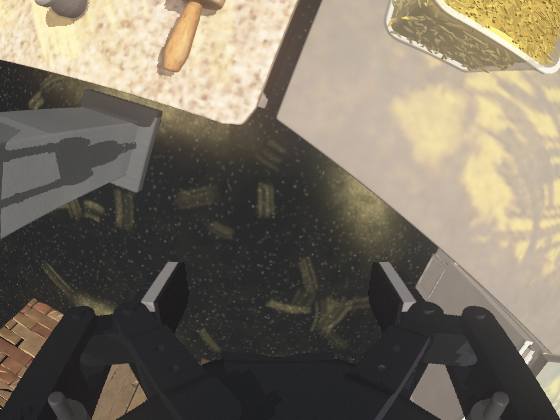

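```bash
python3 - <<'E'
from h import *
f=grab_frame("top"); W=cloud(f)
# bowl rim via colour-free: points z>.044 around
def fit(p):
    A=np.c_[2*p[:,:2],np.ones(len(p))]; s=np.linalg.lstsq(A,(p[:,:2]**2).sum(1),rcond=None)[0]; return s[:2],np.sqrt(s[2]+s[0]**2+s[1]**2)
m=(W[...,2]>.04)&(abs(W[...,0]-.449)<.062)&(abs(W[...,1]+.27)<.065)
p=W[m]; c,r=fit(p); print("rim",c,r,len(p))
# silhouette contour of bowl
mm=((W[...,2]>.02)&(np.hypot(W[...,0]-.449,W[...,1]+.27)<.068)).astype(np.uint8)
cn=max(cv2.findContours(mm,cv2.RETR_EXTERNAL,cv2.CHAIN_APPROX_NONE)[0],key=len)
(u,v),R=cv2.minEnclosingCircle(cn); print("px",u,v,R,ray(f,u,v,.049))
q=W[np.hypot(W[...,0]-c[0],W[...,1]-c[1])<.058]; rr=np.hypot(q[:,0]-c[0],q[:,1]-c[1])
for a in np.arange(0,.058,.005):
    k=(rr>=a)&(rr<a+.005); print(a,np.percentile(q[k,2],[10,50,90]).round(3))
# dispenser
for v in range(112,186,4):
    row=W[v,262:312]; k=row[:,2]>.085
    if k.any():
        print(v,"x",np.nanmedian(row[k,0]).round(3),"y",row[k,1].max().round(3),row[k,1].min().round(3),'z',np.percentile(row[k,2],[5,50,95]).round(3))
hsv=cv2.cvtColor(f["frame"],cv2.COLOR_BGR2HSV)
k=(hsv[...,1]>120)&(hsv[...,0]>15)&(hsv[...,0]<32)&(W[...,2]>.085); k[:,:275]=0;k[:,300:]=0;k[:,]
q=W[k]; print(len(q)); c0=q.mean(0); s,V=np.linalg.svd(q-c0,full_matrices=False)[1:]; print("cheese",c0,V[0])
E
```

```text
rim [ 0.4495089  -0.27021137] 0.0530473216485165 283
px 394.6370544433594 231.78427124023438 23.93816566467285 [ 0.44899573 -0.26942837  0.049     ]
0.0 [0.007 0.008 0.01 ]
0.005 [0.007 0.009 0.011]
0.01 [0.007 0.009 0.011]
0.015 [0.007 0.009 0.012]
0.02 [0.008 0.01  0.012]
0.025 [0.009 0.012 0.014]
0.03 [0.01  0.013 0.015]
0.035 [0.013 0.016 0.018]
0.04 [0.016 0.019 0.022]
0.045 [0.001 0.025 0.031]
0.05 [-0.     0.042  0.049]
0.055 [-0.002  0.001  0.046]
112 x 0.729 y 0.031 -0.079 z [0.099 0.103 0.106]
120 x 0.686 y 0.019 -0.056 z [0.138 0.182 0.185]
124 x 0.683 y 0.017 -0.055 z [0.138 0.163 0.198]
128 x 0.676 y 0.017 -0.055 z [0.122 0.158 0.195]
132 x 0.669 y 0.017 -0.057 z [0.121 0.153 0.189]
136 x 0.661 y 0.018 -0.057 z [0.133 0.147 0.185]
140 x 0.652 y 0.018 -0.056 z [0.136 0.149 0.181]
144 x 0.644 y 0.018 -0.056 z [0.131 0.144 0.175]
148 x 0.635 y 0.017 -0.057 z [0.118 0.147 0.17 ]
152 x 0.63 y 0.017 -0.057 z [0.115 0.127 0.164]
156 x 0.621 y 0.009 -0.048 z [0.111 0.131 0.16 ]
160 x 0.614 y 0.009 -0.047 z [0.109 0.124 0.154]
164 x 0.604 y 0.009 -0.047 z [0.108 0.125 0.15 ]
168 x 0.596 y 0.01 -0.047 z [0.105 0.121 0.145]
172 x 0.588 y 0.008 -0.047 z [0.099 0.115 0.14 ]
176 x 0.58 y 0.008 -0.046 z [0.109 0.112 0.134]
180 x 0.568 y 0.001 -0.001 z [0.13  0.13  0.131]
221
cheese [ 0.61754056 -0.01876335  0.13688608] [-0.83259959 -0.00819624 -0.55381471]
```

```bash
python3 - <<'E'
from h import *
f=grab_frame("top"); W=cloud(f)
k=(W[...,2]>.09)&(W[...,2]<.2)&(W[...,0]<.69)&(abs(W[...,1]+.0195)<.018); q=W[k]
# residual to slope line through lip
off=q[:,0]-(q[:,2]-.098)/np.tan(np.radians(34))
print(np.histogram(off,bins=np.arange(.50,.62,.004)))
d=W[176:186,278:298]
kk=(f["frame"][176:186,278:298].max(-1)<70); print(d[kk][:, :].round(3)[::3])
s=grab_frame("scene"); cv2.imwrite("pics/sc.png",cv2.resize(s["frame"][150:360,270:430],None,fx=3.6,fy=2.8*1.0,interpolation=cv2.INTER_CUBIC))
S=cloud(s); kk=(s["frame"].max(-1)<60)&(np.hypot(S[...,0]-.58,S[...,1]+.02)<.05)&(S[...,2]>.03)&(S[...,2]<.095); p=S[kk]; print(len(p)); print(p[np.argsort(p[:,2])][::max(1,len(p)//15)].round(3))
E
```

```text
(array([  0,   0,   0,   0,   3,  37,  29,  19,   9,   6,   7,   8,   2,
        25, 129, 144,  28,   7,  27,  28,  50, 237, 188,  12,   0,   0,
         0,   0,   0]), array([0.5  , 0.504, 0.508, 0.512, 0.516, 0.52 , 0.524, 0.528, 0.532,
       0.536, 0.54 , 0.544, 0.548, 0.552, 0.556, 0.56 , 0.564, 0.568,
       0.572, 0.576, 0.58 , 0.584, 0.588, 0.592, 0.596, 0.6  , 0.604,
       0.608, 0.612, 0.616]))
[[ 0.583 -0.008  0.051]
 [ 0.583 -0.015  0.052]
 [ 0.583 -0.022  0.048]
 [ 0.583 -0.029  0.05 ]
 [ 0.581 -0.005  0.05 ]
 [ 0.581 -0.012  0.048]
 [ 0.581 -0.02   0.048]
 [ 0.58  -0.027  0.049]
 [ 0.581 -0.034  0.047]
 [ 0.579 -0.005  0.047]
 [ 0.579 -0.012  0.047]
 [ 0.579 -0.019  0.048]
 [ 0.579 -0.027  0.046]
 [ 0.578 -0.034  0.046]
 [ 0.577 -0.005  0.045]
 [ 0.577 -0.012  0.046]]
97
[[ 0.573 -0.026  0.041]
 [ 0.579  0.     0.05 ]
 [ 0.589 -0.007  0.061]
 [ 0.59  -0.022  0.064]
 [ 0.593 -0.002  0.066]
 [ 0.594 -0.025  0.069]
 [ 0.597 -0.029  0.069]
 [ 0.597 -0.009  0.07 ]
 [ 0.598 -0.015  0.072]
 [ 0.598 -0.011  0.073]
 [ 0.6   -0.043  0.074]
 [ 0.604 -0.032  0.077]
 [ 0.602 -0.037  0.079]
 [ 0.605 -0.044  0.081]
 [ 0.606 -0.036  0.083]
 [ 0.614 -0.039  0.087]
 [ 0.612 -0.043  0.09 ]]
```

View pics/sc.png

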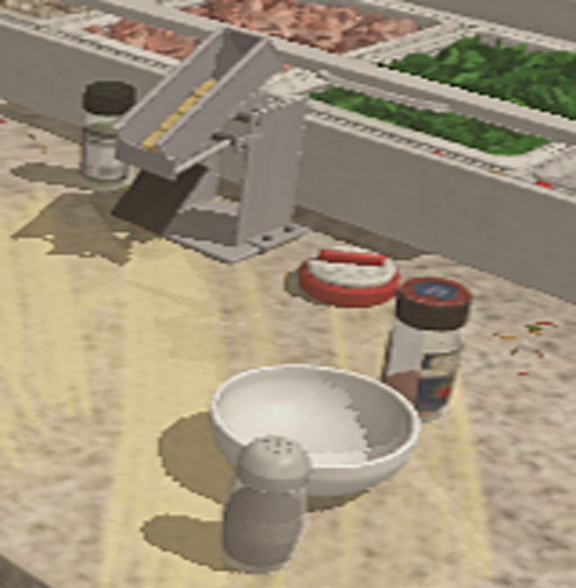

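```bash
cat >> h.py <<'E'
from scipy.spatial.transform import Rotation as Rn
LIP=np.array([.585,-.0195]); BOWL=np.array([.4493,-.2698]); UX=np.array([1,.005])
def pose(c,phi,tau=20,z=.041,r=.0515,sgn=1,back=0.):
    ph,t=np.radians([phi,tau]); rad=np.array([np.cos(ph),np.sin(ph),0])
    zt=np.cos(t)*np.array([0,0,-1.])-np.sin(t)*rad
    y=sgn*(np.cos(t)*rad-np.sin(t)*np.array([0,0,1.])); x=np.cross(y,zt)
    g=np.array([c[0],c[1],z])+r*rad; p=g+(.019-back)*zt
    return p, Rn.from_matrix(np.c_[x,y,zt]).as_quat()
def shot(n,name):
    f=grab_frame(n); cv2.imwrite(f"pics/{name}.png",f["frame"]); return f
E
python3 - <<'E'
from h import *
for s in (1,-1):
  for tau in (20,):
    for n,c,phi,b in [("pre",BOWL,130,.09),("pick",BOWL,130,0),("stage",LIP-.09*UX,180,0),("push",LIP-.027*UX,180,0),("stage160",LIP-.09*UX,160,0),("back",LIP-.09*UX,180,.1)]:
        q=planner.inverse_kinematics(*pose(c,phi,tau,sgn=s,back=b)); print(s,tau,n,None if q is None else np.round(q,2), pose(c,phi,tau,sgn=s,back=b)[0].round(3))
E
```

```text
1 20 pre [-0.43 -0.25  2.4  -0.24  0.68 -2.54] [ 0.401 -0.212  0.108]
1 20 pick [-0.46 -0.03  2.42 -0.32  0.45 -2.47] [ 0.42  -0.235  0.023]
1 20 stage None [ 0.45  -0.02   0.023]
1 20 push None [ 0.513 -0.02   0.023]
1 20 stage160 [ 0.03 -0.09  2.47 -0.3   0.45 -2.51] [ 0.453 -0.005  0.023]
1 20 back None [ 0.416 -0.02   0.117]
-1 20 pre [-0.43 -0.25  2.4  -0.24  0.68  0.6 ] [ 0.401 -0.212  0.108]
-1 20 pick [-0.46 -0.03  2.42 -0.32  0.45  0.67] [ 0.42  -0.235  0.023]
-1 20 stage [-0.14 -0.12  2.5   0.11  0.42 -0.23] [ 0.45  -0.02   0.023]
-1 20 push [-0.11  0.01  2.37  0.1   0.41 -0.2 ] [ 0.513 -0.02   0.023]
-1 20 stage160 [ 0.03 -0.09  2.47 -0.3   0.45  0.63] [ 0.453 -0.005  0.023]
-1 20 back [-0.15 -0.39  2.48  0.08  0.71 -0.2 ] [ 0.416 -0.02   0.117]
```

```bash
python3 - <<'E'
from h import *
arm.movep(*pose(BOWL,130,sgn=-1,back=.16))
arm.grip(.5,force=40)
p,q=pose(BOWL,130,sgn=-1,back=.05)
arm.line_to(p,q,vel=.15)
o=telemetry.observe(); print(o["t"],o["position"],o["contact_force"],o["finger_gap"])
f=shot("wrist","w1"); f=shot("scene","s1")
E
```

```text
3.45 [ 0.40978434 -0.22235463  0.07068677] [-0.78844617 -0.10380247  0.22492078] 0.49787143210267204
```

View pics/w1.png

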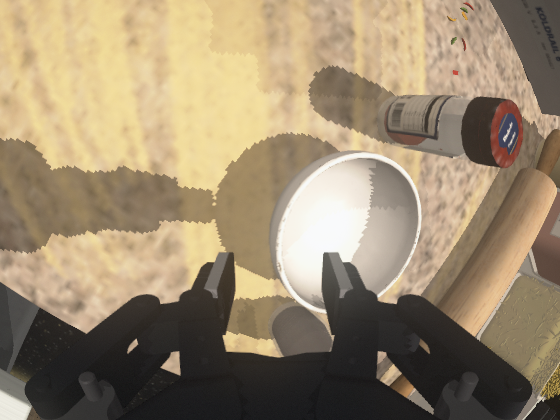

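View pics/s1.png

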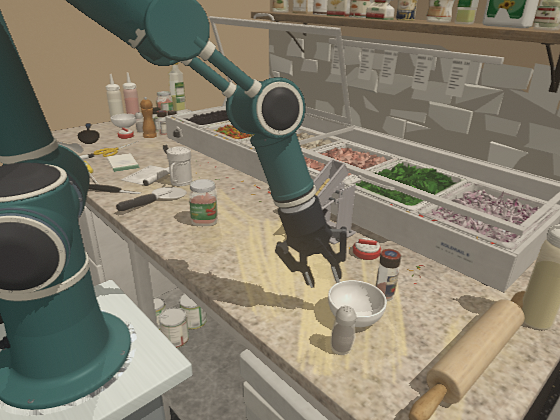

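The fingers, at (220,285) and (340,285) in the wrist view, straddle the left rim at x≈275. The mill at (300,330) is off to the side. I'll descend with a force guard and pinch.

```bash
python3 - <<'E'
from h import *
p,q=pose(BOWL,130,sgn=-1)
print("guard",arm.line_to(p,q,vel=.06,guard=6))
print(telemetry.observe()["position"],p)
arm.grip(0,force=40)
o=telemetry.observe(); print(o["t"],o["position"],o["contact_force"],o["finger_gap"])
f=shot("wrist","w2"); f=shot("scene","s2")
cv2.imwrite("pics/s2.png",cv2.resize(f["frame"][230:370,270:430],None,fx=4,fy=4))
E
```

```text
guard False
[ 0.42056324 -0.23542055  0.02330197] [ 0.42037352 -0.23532676  0.02314584]
4.9167 [ 0.42119185 -0.23584898  0.024339  ] [-1.914353    0.29016607  5.17119367] 0.14449688077872194
```

View pics/w2.png

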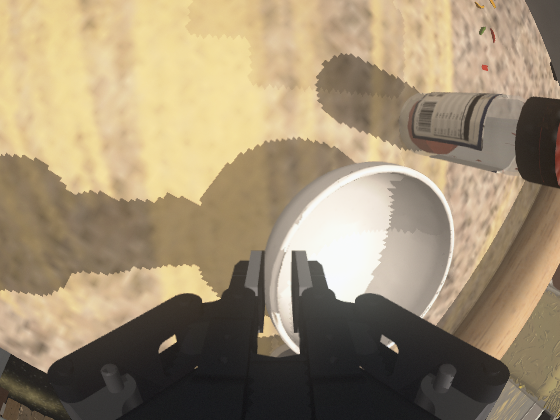

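View pics/s2.png

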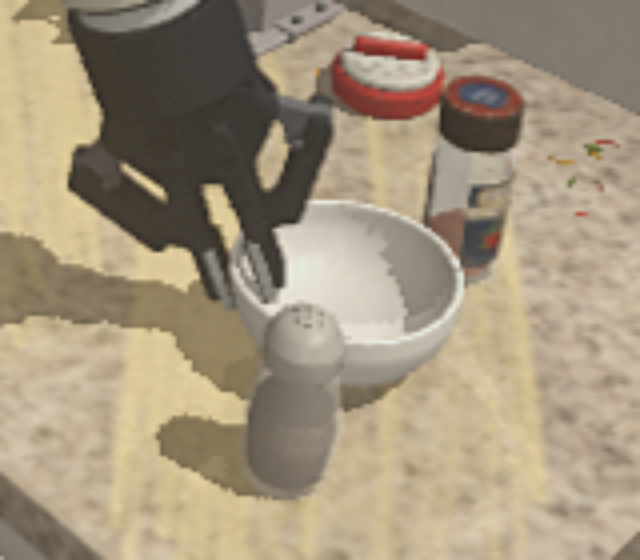

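The pinch holds: the finger gap is about 12 mm, the bowl is upright and the mill is untouched. I'll now bring it to the staging point, turning the pinch side to face the robot.

```bash
python3 - <<'E'
from h import *
Z=.0435
arm.line_to(pose(BOWL,130,sgn=-1,z=Z)[0],vel=.05)
print(telemetry.observe()["contact_force"])
p,q=pose(LIP-.105*UX,180,sgn=-1,z=Z)
pm,qm=pose(np.array([.46,-.17]),150,sgn=-1,z=Z)
arm.line_to(pm,qm,vel=.1); arm.line_to(p,q,vel=.1)
o=telemetry.observe(); print(o["t"],o["position"],p,o["contact_force"],o["finger_gap"])
f=shot("scene","s3"); cv2.imwrite("pics/s3.png",cv2.resize(f["frame"][140:300,200:400],None,fx=4,fy=3.7))
f=shot("top","t3"); cv2.imwrite("pics/t3.png",cv2.resize(f["frame"][110:300,200:450],None,fx=3,fy=3))
f=shot("wrist","w3")
E
```

```text
[0.56455866 0.33755122 0.88902702]
7.725 [ 0.4352855  -0.02018657  0.02579782] [ 0.43499838 -0.020025    0.02564584] [ 1.14538488 -0.66318151  0.51771569] 0.13855572102774105
```

View pics/s3.png

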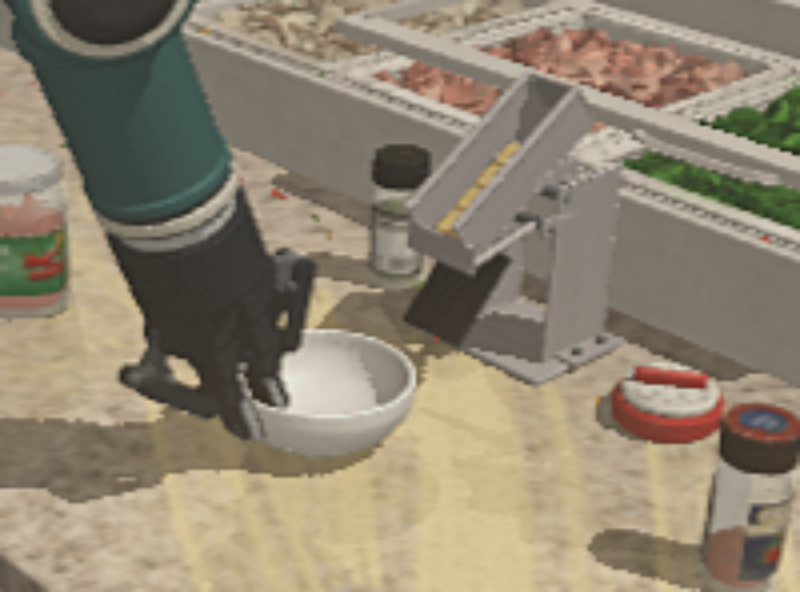

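View pics/t3.png

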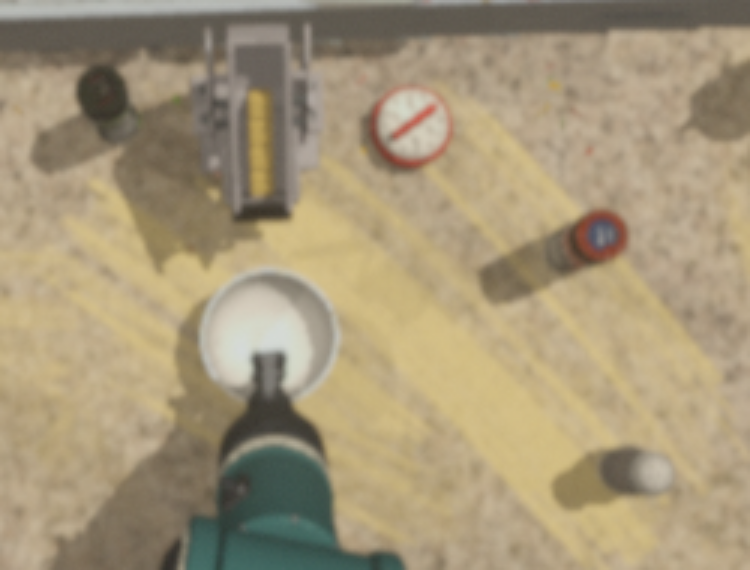

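View pics/w3.png

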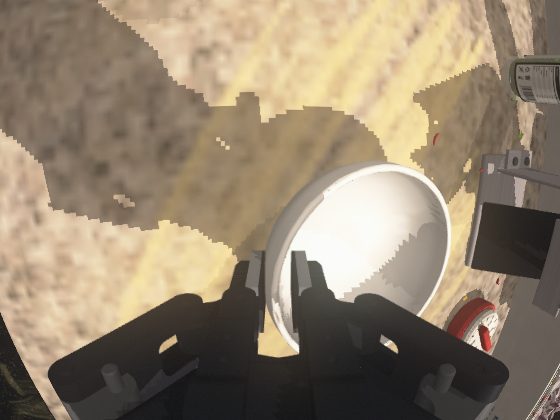

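The bowl is in front of the chute at crop (269,335), upright and in the pinch, and every bystander is where it was. I'll measure its centre, then push until first contact.

```bash
python3 - <<'E'
from h import *
f=grab_frame("top"); W=cloud(f)
m=(f["frame"].min(-1)>100)&(W[...,2]>.035)&(W[...,2]<.056)&(np.hypot(W[...,0]-.48,W[...,1]+.02)<.07)
p=W[m]; A=np.c_[2*p[:,:2],np.ones(len(p))]; s=np.linalg.lstsq(A,(p[:,:2]**2).sum(1),rcond=None)[0]
print("bowl",s[:2],np.sqrt(s[2]+s[0]**2+s[1]**2),len(p),"rim z",np.percentile(p[:,2],[50,95]))
o=telemetry.observe(); print(o["position"][:2])
f0=o["contact_force"]
for d in np.arange(.07,.044,-.004):
    arm.line_to(pose(LIP-d*UX,180,sgn=-1,z=.0425)[0],vel=.06)
    F=telemetry.observe()["contact_force"]; print(round(d,3),(F-f0).round(2))
    if (F-f0)[0]<-2: break
E
```

```text
bowl [ 0.48103556 -0.02176411] 0.0524443841353413 267 rim z [0.04745624 0.05139553]
[ 0.43517634 -0.02019265]
0.07 [0.11 0.44 2.25]
0.066 [-5.7  -0.01  9.66]
```

```bash
python3 - <<'E'
from h import *
o=telemetry.observe(); print(o["t"],o["position"],o["contact_force"])
f=shot("scene","s4"); cv2.imwrite("pics/s4.png",cv2.resize(f["frame"][140:300,220:400],None,fx=4.4,fy=3.7))
f=shot("wrist","w4")
E
```

```text
8.9083 [ 0.47403025 -0.01984107  0.02502362] [-4.70947347  0.06998402  9.55884286]
```

View pics/s4.png

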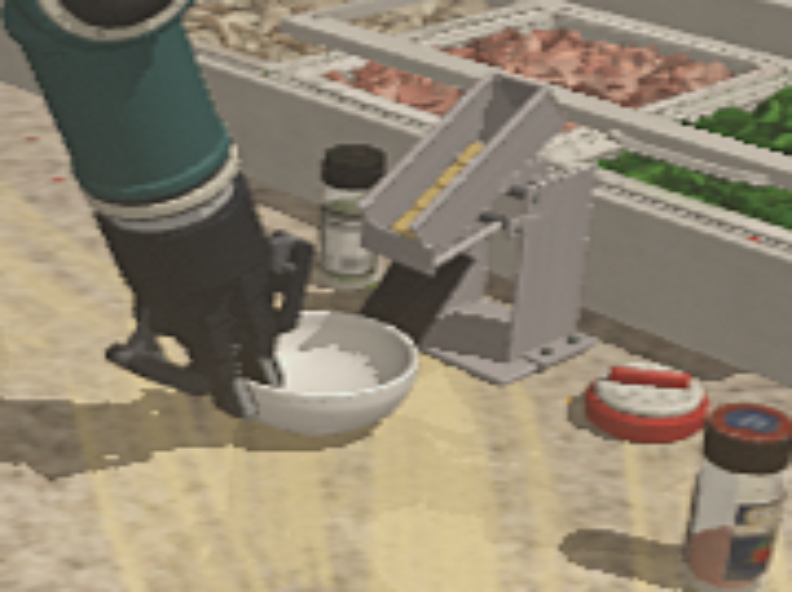

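View pics/w4.png

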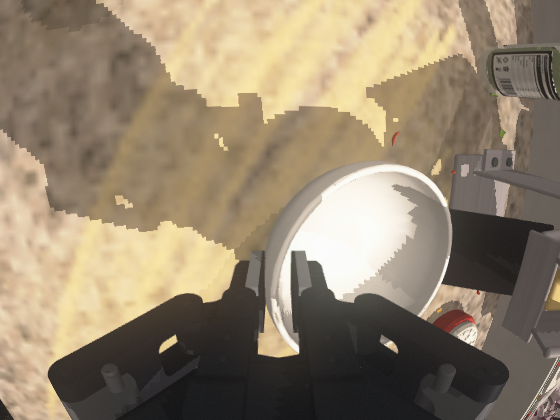

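The bowl's far rim has reached the paddle. Part of the vertical load looks like table pressure, so I'll lift 1 mm and push on in small steps, watching the forces.

```bash
python3 - <<'E'
from h import *
for d in (.066,.062,.058,.054,.050,.046,.042):
    arm.line_to(pose(LIP-d*UX,180,sgn=-1,z=.0437)[0],vel=.05)
    o=telemetry.observe(); F=o["contact_force"]; print(round(d,3),F.round(2),(o["position"]-pose(LIP-d*UX,180,z=.0437)[0]).round(4),round(o["finger_gap"],3))
    if F[0]<-14: break
print(o["t"])
f=shot("scene","s5"); cv2.imwrite("pics/s5.png",cv2.resize(f["frame"][140:300,220:400],None,fx=4.4,fy=3.7))
E
```

```text
0.066 [ 1.09 -0.34 -0.2 ] [-0.0001  0.     -0.0001] 0.145
0.062 [-3.22  1.28  3.33] [-0.0008  0.0001 -0.0006] 0.142
0.058 [-1.98  1.57  1.6 ] [-0.0003  0.0001 -0.0003] 0.14
0.054 [-3.19  0.2   2.44] [-0.0006  0.0001 -0.0005] 0.138
0.05 [-5.13 -0.25  3.67] [-0.0006  0.0001 -0.0004] 0.139
0.046 [-2.65 -0.23  2.9 ] [-0.0005  0.0001 -0.0004] 0.139
0.042 [-4.98 -0.06  2.72] [-0.0005  0.0001 -0.0004] 0.137
10.7583
```

View pics/s5.png

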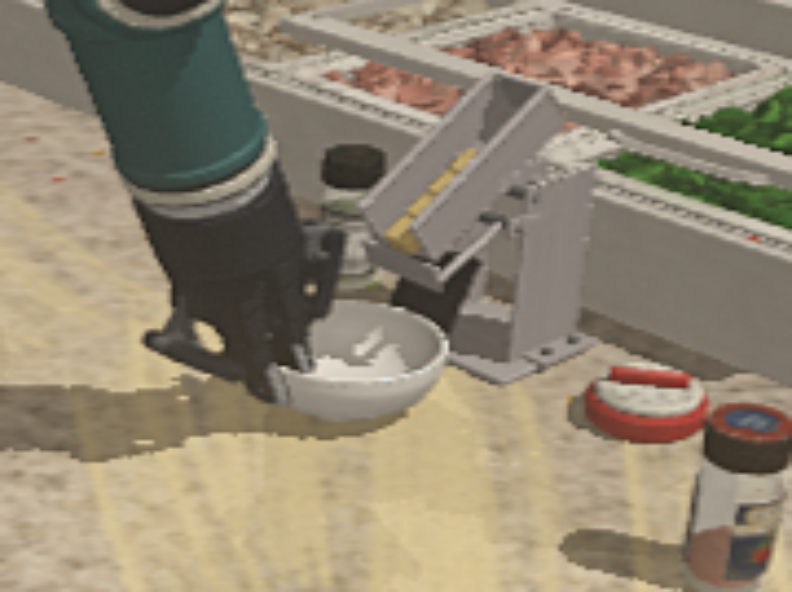

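The paddle is swinging back and the gate is half down, with the bowl underneath. I'll push the rest of the way and hold.

```bash
python3 - <<'E'
from h import *
for d in (.037,.033,.030,.0275):
    arm.line_to(pose(LIP-d*UX,180,sgn=-1,z=.0437)[0],vel=.06)
    o=telemetry.observe(); F=o["contact_force"]; print(round(d,4),F.round(2),round(o["finger_gap"],3))
    if F[0]<-12: break
arm.sleep(2.)
o=telemetry.observe(); print(o["t"],o["contact_force"].round(2))
f=shot("scene","s6"); cv2.imwrite("pics/s6.png",cv2.resize(f["frame"][140:300,220:400],None,fx=4.4,fy=3.7))
f=shot("top","t6"); cv2.imwrite("pics/t6.png",cv2.resize(f["frame"][110:260,220:380],None,fx=4,fy=4))
E
```

```text
0.037 [-2.46  0.09 -0.2 ] 0.138
0.033 [-2.59  0.2   1.29] 0.14
0.03 [-3.99 -0.4   1.21] 0.14
0.0275 [-3.99  0.32  1.6 ] 0.141
13.8083 [-5.11  0.53  1.98]
```

View pics/s6.png

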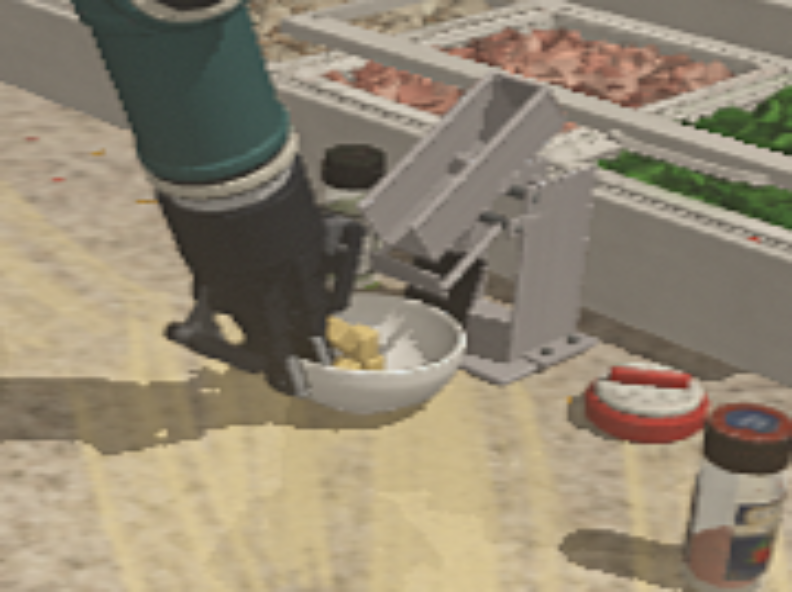

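View pics/t6.png

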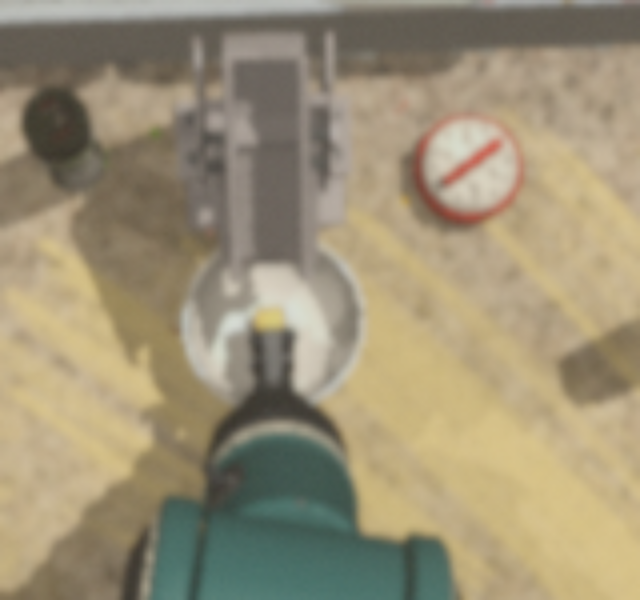

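The trough is empty at top-crop (270,160), and the chunks are piled in the bowl beside the inner finger at scene-crop (355,345). I'll draw the bowl straight back and check that all four are there.

```bash
python3 - <<'E'
from h import *
arm.line_to(pose(LIP-.108*UX,180,sgn=-1,z=.0437)[0],vel=.06)
arm.sleep(.3)
o=telemetry.observe(); print(o["t"],o["contact_force"].round(2))
f=shot("wrist","w7"); cv2.imwrite("pics/w7.png",cv2.resize(f["frame"][140:380,220:500],None,fx=2.5,fy=2.5))
f=shot("scene","s7"); cv2.imwrite("pics/s7.png",cv2.resize(f["frame"][140:300,220:400],None,fx=4.4,fy=3.7))
E
```

```text
15.7 [-2.68 -1.14  1.92]
```

View pics/w7.png

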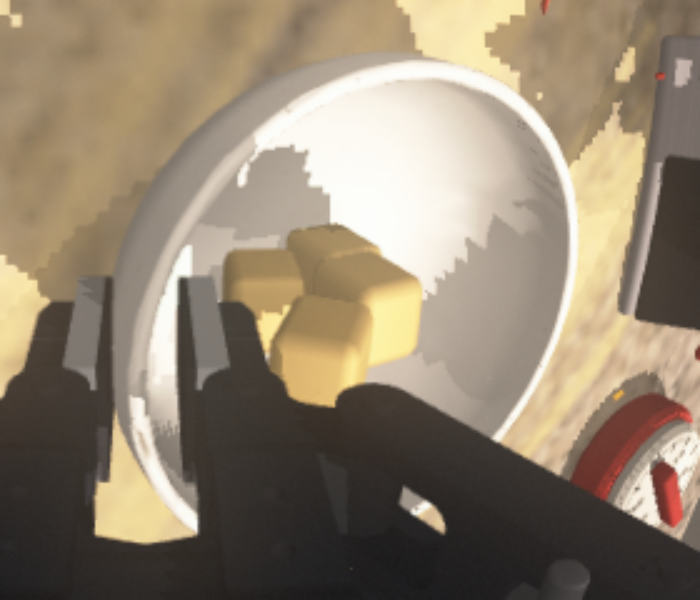

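View pics/s7.png

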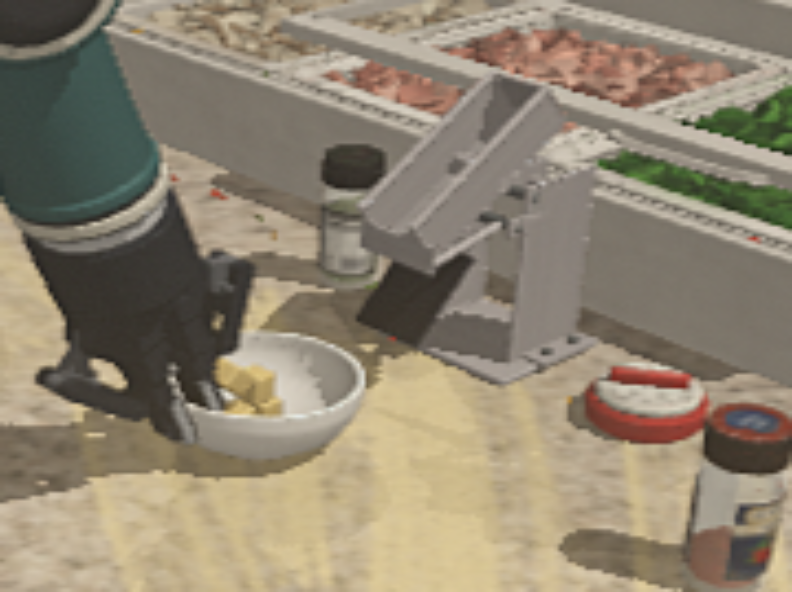

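All four chunks are in the bowl, at wrist-crop (265,275), (335,240), (385,305) and (325,350). The gate is shut again. I'll release with a small opening and back off along the tool axis.

```bash
python3 - <<'E'
from h import *
c=LIP-.108*UX
arm.line_to(pose(c,180,sgn=-1,z=.0427)[0],vel=.03)
arm.grip(.25)
print(telemetry.observe()["contact_force"].round(2),telemetry.observe()["finger_gap"])
arm.line_to(pose(c,180,sgn=-1,z=.0427,back=.05)[0],vel=.05)
arm.line_to(pose(c,180,sgn=-1,z=.0427,back=.13)[0],vel=.12)
arm.sleep(.3)
f=grab_frame("top"); W=cloud(f)
cv2.imwrite("pics/t8.png",cv2.resize(f["frame"][110:300,200:450],None,fx=3,fy=3))
m=(f["frame"].min(-1)>100)&(W[...,2]>.035)&(W[...,2]<.056)&(np.hypot(W[...,0]-.478,W[...,1]+.02)<.07)
p=W[m]; A=np.c_[2*p[:,:2],np.ones(len(p))]; s=np.linalg.lstsq(A,(p[:,:2]**2).sum(1),rcond=None)[0]
print("bowl",s[:2],np.sqrt(s[2]+s[0]**2+s[1]**2),len(p))
o=telemetry.observe(); print(o["t"],o["position"],o["contact_force"].round(2))
f=shot("scene","s8"); cv2.imwrite("pics/s8.png",cv2.resize(f["frame"][140:360,180:420],None,fx=3.3,fy=2.7))
E
```

```text
[-0.24  0.35 -0.5 ] 0.25126739588953184
bowl [ 0.47966672 -0.0226213 ] 0.04522720697343332 398
18.625 [ 0.3872698  -0.01998831  0.14639755] [-0.26 -0.14 -0.18]
```

View pics/s8.png

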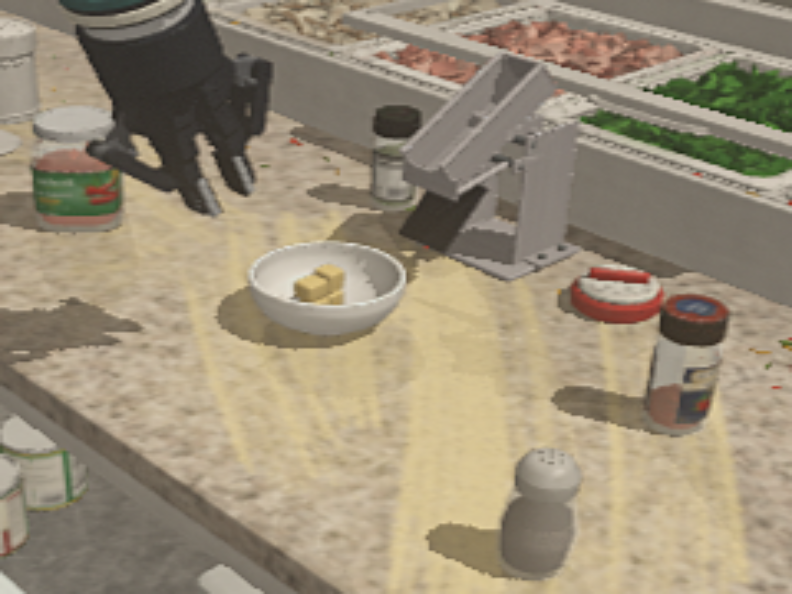

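View pics/t8.png

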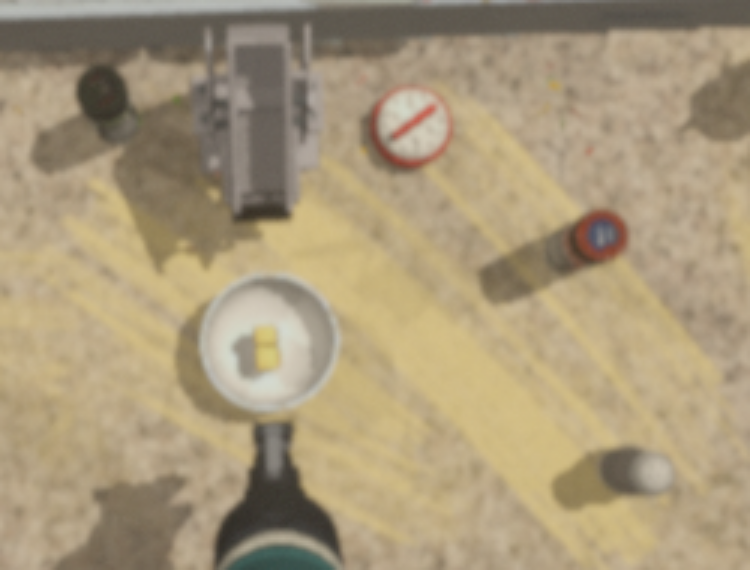

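```bash
python3 - <<'E'
from h import *
print(arm.sign_off(), telemetry.observe()["t"])
E
```

```text
the job is handed in; nothing more can be done
the job is handed in; nothing more can be done
```

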